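# Tip the spacers out of the divided cup into the lamp housing

## Task

Lift the divided cup by its grip tab and, holding its lip low over the upturned lamp housing, tip it over its sloping lip just far enough that all three brass spacers slide out into the housing, while the three terminal blocks stay in the deep bay. Then stand the cup upright on its black mat again without dropping it and let go. Do not touch the spacers or blocks with the gripper, and leave the housing and the other things on the bench where they are.

Things in the scene. Friction and masses are not known exactly. Their poses are not given: they have to be found in the camera images.
- cup: Loose grey plastic divided cup, 160 g empty, 84 mm wide (y), from x = -97 to +77 mm. Origin: middle of the divider, at the underside; x along its length, z up. Walls and floor 4 mm, side and end walls 40 mm tall. An upright divider 6 mm thick and 30 mm tall stands at x = 0. Lowering the -x end (the lip) pours the pour bay; the deep bay lies at +x.
- pour_bay (a point): Floor of the cup's pour bay, which holds the spacers. The floor is flat from x = -3 to -44 mm of the cup, then a ramp rises at 18 degrees to the open lip, with side walls along it. The spacers slide out over the lip at a tilt between about 35 and 60 degrees, depending on the friction, which differs each time: tip slowly, and see or feel them go.
- deep_bay (a point): Floor of the cup's deep bay, which holds the terminal blocks: flat from x = 41 to 73 mm of the cup; between it and the divider a ramp rises at 34 degrees to the divider's top. If the cup is tipped only 10 to 15 degrees further than the spacers need, or is jerked, the blocks slide up this ramp and escape over the divider.
- cup_tab (a point): Where to grip the cup: centre of the upright grip tab on the divider, 86 mm above the cup's underside. The tab is 12 mm thick along the cup's x, 26 mm wide along its y, and stands from z = 30 (top of the divider) to 100 mm. Axes as the cup's.
- cup_lip (a point): Middle of the cup's pouring lip: 97 mm from the divider towards the cup's -x, 21 mm above its underside. The lip is 76 mm wide inside.
- mat: Fixed black rubber mat, 240 x 240 x 3 mm, where the cup stands at the start and to which it returns. Origin: centre of its underside, on the bench.
- housing: Loose white round lamp housing, an open shallow dish lying face up on the bench: outer diameter 200, wall 4, height 28, floor 5 mm thick, 450 g. It is beside the mat; the flat white disc at the far edge and the stack of housings at the side are not it. Origin: centre of its underside, z up.
- spacer0: Loose round brass spacer, a flat disc 18 mm in diameter and 9 mm thick, about 20 g, lying flat in the cup's pour bay. Origin: its centre; z along its axis.
- block0: Loose white plastic terminal block, 18 x 16 x 13 mm, 15 g, in the cup's deep bay. Origin: its centre.
- spacer1: Loose round brass spacer, a flat disc 18 mm in diameter and 9 mm thick, about 20 g, lying flat in the cup's pour bay. Origin: its centre; z along its axis.
- block1: Loose white plastic terminal block, 18 x 16 x 13 mm, 15 g, in the cup's deep bay. Origin: its centre.
- spacer2: Loose round brass spacer, a flat disc 18 mm in diameter and 9 mm thick, about 20 g, lying flat in the cup's pour bay. Origin: its centre; z along its axis.
- block2: Loose white plastic terminal block, 18 x 16 x 13 mm, 15 g, in the cup's deep bay. Origin: its centre.
- driver: Bystander: small white plastic box 36 x 24 x 20 mm on a corner of the mat (mat's +x, +y corner). Origin: centre of its underside.
- screwdriver: Bystander: screwdriver lying on the bench between mat and housing. Origin: centre of its underside.
- tape: Bystander: roll of tape, 60 mm across, 18 mm high. Origin: centre of its underside.
- glue: Bystander: glue bottle 40 mm across, 110 mm high. Origin: centre of its underside.
- terminal: Bystander: a stray terminal block, 18 x 16 x 13 mm, alone on the bench between mat and housing. Origin: its centre. It is left alone.
Mind the look-alikes: they are no part of the job. Several things look just like the cup: the one meant starts farthest to the robot's left. Of the things that look like the housing, the smaller one is meant.

How it is judged:
On the way:
1. the cup, held over the housing (divider within 150 mm of its centre, seen from above), is tipped by more than 30 degrees with all the blocks still in the deep bay (horizontal distance between cup and housing below 0.15 m and angle between cup's own z axis and vertical above 0.52 rad and x of block0 in the frame of cup between 0.004 and 0.074 m and z of block0 in the frame of cup between 0 and 0.045 m and y of block0 in the frame of cup between -0.04 and 0.04 m and x of block1 in the frame of cup between 0.004 and 0.074 m and z of block1 in the frame of cup between 0 and 0.045 m and y of block1 in the frame of cup between -0.04 and 0.04 m and x of block2 in the frame of cup between 0.004 and 0.074 m and z of block2 in the frame of cup between 0 and 0.045 m and y of block2 in the frame of cup between -0.04 and 0.04 m), for 0.1 s.
At the end, for the whole second after the job is handed in: All three spacers lie at rest inside the housing (centres within 96 mm of its axis and less than 30 mm above its underside); all three blocks are in the cup's deep bay; the cup stands at rest, upright within 4 degrees, on the mat (its origin within 70 mm of the mat's centre), released (horizontal distance between each of spacer0, spacer1, spacer2 and housing below 0.096 m and z of each of spacer0, spacer1, spacer2 in the frame of housing below 0.03 m and linear speed of each of spacer0, spacer1, spacer2 below 0.03 m/s and x of block0 in the frame of cup between 0.004 and 0.074 m and z of block0 in the frame of cup between 0 and 0.045 m and y of block0 in the frame of cup between -0.04 and 0.04 m and x of block1 in the frame of cup between 0.004 and 0.074 m and z of block1 in the frame of cup between 0 and 0.045 m and y of block1 in the frame of cup between -0.04 and 0.04 m and x of block2 in the frame of cup between 0.004 and 0.074 m and z of block2 in the frame of cup between 0 and 0.045 m and y of block2 in the frame of cup between -0.04 and 0.04 m and angle between cup's own z axis and vertical below 0.07 rad and horizontal distance between cup and mat below 0.07 m and height (world z) of cup below 0.01 m and linear speed of cup below 0.02 m/s); the robot touches nothing.
It fails at once if a terminal block leaves the deep bay (not (x of block0 in the frame of cup between 0.004 and 0.074 m and z of block0 in the frame of cup between 0 and 0.045 m and y of block0 in the frame of cup between -0.04 and 0.04 m and x of block1 in the frame of cup between 0.004 and 0.074 m and z of block1 in the frame of cup between 0 and 0.045 m and y of block1 in the frame of cup between -0.04 and 0.04 m and x of block2 in the frame of cup between 0.004 and 0.074 m and z of block2 in the frame of cup between 0 and 0.045 m and y of block2 in the frame of cup between -0.04 and 0.04 m)).
It fails at once if the gripper's fingers touch a spacer or a block (contact force between the fingers and spacer0 above 0.5 N or contact force between the fingers and spacer1 above 0.5 N or contact force between the fingers and spacer2 above 0.5 N or contact force between the fingers and block0 above 0.5 N or contact force between the fingers and block1 above 0.5 N or contact force between the fingers and block2 above 0.5 N).
It fails at once if the cup is tipped beyond 40 degrees with its lip more than 150 mm above the bench (angle between cup's own z axis and vertical above 0.7 rad and height (world z) of cup_lip above 0.15 m).
It fails at once if the cup is dropped on the mat (impact above 40 N) (contact force between cup and mat above 40 N).
It fails at once if the housing or a bystander is shifted by more than 30 mm (distance of any of housing, driver, screwdriver, tape, glue, terminal from where it was at the start of the episode above 0.03 m).
It also fails if it takes over 69 s, if anything falls off the work surface, if the arm or the gripper's body presses on something with over 40 N, if the wrist force passes 120 N, or if a joint passes its speed limit or range.

## Robot

A 6-joint arm with a two-finger parallel gripper is mounted at the origin on the work surface. World frame = base frame: x ahead of the robot, y to its left, z up, the work surface at z = 0. Lengths are in m, angles in rad, forces in N, time in s.
With the tool pointing down it reaches from about 0.325 to 0.9 m from the base axis. Payload 3.5 kg.
Tool frame: the origin (TCP) lies at the centre of the arm's flange, where the gripper is bolted on; the fingertips stand 173 mm ahead of it and the grasp point (between the pads) lies 155 mm ahead of it; y points along the fingers, x is the direction in which the jaws open and shut, and the axes are right-handed (so a half turn about y gives the same grasp; the last joint's range is limited). The gripper opens to 85 mm and grips with 20 to 120 N. Pads are 22 mm wide; open, the fingers measure 114 mm over their backs; the gripper's body (76 mm by 85 mm) begins 54 mm behind the grasp point. The pads swing forward as they close: fully open they stand 13 mm farther back than shut.
Start: joints at [-1.31, 0.276, -0.026, 1.268, 0, 1.467], TCP at [0.222, -0.584, 0.405] pointing down, gripper open.
Joint ranges: [-3.12, 3.12], [-0.85, 1.88], [-1.08, 1.24], [-1.95, 2.15], [-1.57, 1.53], [-3.14, 3.14]. Speed limits (rad/s): [2.57, 2.57, 3.14, 3.14, 3.14, 3.14].

## Interface

Orientations are given as a rotation vector (axis times angle).
In Python, from cell import ctrl gives the robot as it stands. Calls block until the motion is done:
- ctrl.move_ptp(position, orientation): joint-space move of the TCP to a pose.
- ctrl.move_linear(position, feed=0.15, rot=None, stop_force=None): straight line of the TCP; rot=None keeps the orientation; feed is the mean speed in m/s. With stop_force (N) it stops when the force on the tool has changed by that much, and returns True; else False.
- ctrl.set_joints(angles): joint-space move.
- ctrl.move_gripper(opening): opening from 0.0 (shut) to 1.0 (fully open); the grip force is fixed at half the most; returns when the fingers have stopped.
- ctrl.sleep(seconds).
- ctrl.solve_ik(position, orientation): joint angles nearest the present ones, or None.
- ctrl.get_state(): the state.
- ctrl.snapshot(name): name is "scene" or "top"; returns (picture, depth): 420x560x3 uint8, red, green, blue; 420x560 float32, m along the optical axis (not along the pixel's ray), 0 where there is no reading.
- ctrl.camera_params(name): a dict with "mtx" (3x3 intrinsics, pixels), "T" (4x4, takes a point from camera to world coordinates). Camera axes: x right, y up, looking along -z (the intrinsics and any distortion apply to the point x, -y, -z); pixel columns grow to the right and rows downward; lengths in m; the calibration is good to about 2 mm. A picture is of the moment at which its call begins. camera_params takes no time and is no camera call.
A pose or a line that the arm cannot do raises ctrl.Unreachable and nothing moves.
- ctrl.close_job(): hands the job in, once; it reports no verdict.
Trained networks look in the newest picture that a camera, given by its name, has taken for a name from the list of things; names that differ only in an ending like _2 or _b are one class to them, and where a whole thing is asked for, a point or a joint stands for the part that bears it (a point fixed in the world has none). Each returns a list of dicts, best first, with "confidence" (0 to 1); they miss things now and then, are a little off and sometimes report something else, mostly with a low value. They report only what shows in the picture. A call takes as long as a camera call. They do not tell look-alikes from the thing itself.
- ctrl.spot_in(query, camera): "box" ([left, top, right, bottom] in pixels, round what is visible of it).
- ctrl.spot_point(query, camera): "position" ([column, row] in pixels: a listed point, or the origin of a listed thing).
The state is a dict: "clock": time; "joint_positions": joint angles; "qd": joint speeds; "joint_efforts": joint torques, N m; "tool_pos": TCP position; "eef_rot": TCP orientation; "wrist_force": force on the tool from outside, world axes, zero at the start; "wrist_torque": the same for the moment, N m; "gripper_width": opening from 0.0 (shut) to 1.0 (fully open).
Only numpy, scipy, OpenCV 4.12 (cv2) and the standard library are available. Lean on these libraries where they do the work, as an engineer would, in place of code of your own. Each camera call takes 0.05 s, during which the arm holds its last target. There are 200 camera calls.

## Working session

There is one attempt and no reset: what is moved stays moved. The work goes in short steps, each a Python script; the robot and the scene stay as the last script left them, time stands still between calls to the robot, and variables do not carry over. Pictures are saved under pics/ and viewed, about 8 in all and at most 12, crops included, and the job is handed in when it is done.

```bash
mkdir -p pics; ls; cat > h.py <<'E'
import numpy as np, cv2
from cell import ctrl
from scipy.spatial.transform import Rotation as R
def snap(cam,fn=None,crop=None,scale=1):
    im,d=ctrl.snapshot(cam)
    if fn:
        a=im[:,:,::-1]
        if crop: l,t,r,b=crop; a=a[t:b,l:r]
        cv2.imwrite('pics/'+fn,cv2.resize(a,None,fx=scale,fy=scale,interpolation=cv2.INTER_CUBIC))
    return im,d
def cloud(cam,d):
    p=ctrl.camera_params(cam);K=np.array(p['mtx']);T=np.array(p['T'])
    v,u=np.mgrid[:d.shape[0],:d.shape[1]]
    P=np.stack([(u-K[0,2])/K[0,0]*d,-(v-K[1,2])/K[1,1]*d,-d],-1)
    return P@T[:3,:3].T+T[:3,3]
def ray(cam,uv,z):
    p=ctrl.camera_params(cam);K=np.array(p['mtx']);T=np.array(p['T'])
    r=T[:3,:3]@np.array([(uv[0]-K[0,2])/K[0,0],-(uv[1]-K[1,2])/K[1,1],-1])
    return T[:3,3]+r*(z-T[2,3])/r[2]
E
python3 - <<'E'
from h import *
for c in ['scene','top']:
    im,d=snap(c,c+'0.png')
    print(c,np.round(ctrl.camera_params(c)['T'],3).tolist(), np.round(ctrl.camera_params(c)['mtx'],1).tolist())
    P=cloud(c,d)
    for q in ['cup','housing','mat']:
        for b in ctrl.spot_in(q,c): print(c,q,np.round(b['box']),round(b['confidence'],2))
    for q,z in [('cup_tab',.089),('cup_lip',.024),('deep_bay',.007),('housing',0),('mat',0)]:
        for b in ctrl.spot_point(q,c): print(c,q,np.round(b['position']),round(b['confidence'],2),np.round(ray(c,b['position'],z),3))
E
```

```text
pics
scene [[-0.711, -0.58, 0.399, 0.911], [0.703, -0.597, 0.386, 0.347], [0.014, 0.555, 0.832, 0.982], [0.0, 0.0, 0.0, 1.0]] [[380.5, 0.0, 280.2], [0.0, 380.5, 206.2], [0.0, 0.0, 1.0]]
scene cup [208. 177. 267. 219.] 0.89
scene cup [213. 104. 255. 149.] 0.7
scene housing [398. 198. 490. 282.] 0.89
scene housing [298. 258. 370. 333.] 0.73
scene mat [183. 163. 287. 252.] 0.62
scene cup_tab [234. 111.] 0.97 [ 0.324 -0.449  0.089]
scene cup_tab [232. 186.] 0.91 [ 0.535 -0.215  0.089]
scene cup_lip [247. 108.] 0.78 [ 0.235 -0.491  0.024]
scene cup_lip [259. 193.] 0.73 [ 0.464 -0.177  0.024]
scene cup_lip [230. 187.] 0.63 [ 0.512 -0.258  0.024]
scene cup_lip [313. 218.] 0.47 [ 0.411 -0.001  0.024]
scene cup_lip [281. 247.] 0.36 [0.548 0.002 0.024]
scene cup_lip [213. 195.] 0.19 [ 0.571 -0.27   0.024]
scene deep_bay [213. 205.] 0.96 [ 0.59  -0.252  0.007]
scene deep_bay [224. 139.] 0.73 [ 0.388 -0.441  0.007]
scene housing [441. 240.] 0.93 [0.185 0.307 0.   ]
scene housing [333. 293.] 0.56 [0.537 0.19  0.   ]
scene housing [314. 216.] 0.48 [ 0.394 -0.011 -0.   ]
scene mat [232. 205.] 0.82 
[... 221 characters left out ...]
46. 233.] 0.83
top cup [382. 238. 446. 306.] 0.63
top housing [ 78. 277. 177. 377.] 0.71
top housing [138. 163. 208. 230.] 0.62
top housing [292. 163. 348. 231.] 0.58
top housing [409. 154. 437. 174.] 0.24
top mat [275. 153. 362. 240.] 0.64
top cup_tab [422. 266.] 0.56 [ 0.336 -0.463  0.089]
top cup_tab [321. 190.] 0.55 [ 0.533 -0.215  0.089]
top cup_lip [426. 301.] 0.94 [ 0.246 -0.493  0.024]
top cup_lip [307. 224.] 0.57 [ 0.451 -0.18   0.024]
top deep_bay [397. 250.] 0.73 [ 0.38  -0.427  0.007]
top deep_bay [330. 179.] 0.56 [ 0.585 -0.25   0.007]
top housing [131. 321.] 0.79 [0.191 0.301 0.   ]
top housing [176. 197.] 0.59 [0.534 0.192 0.   ]
top mat [317. 193.] 0.89 [ 0.543 -0.212  0.   ]
```

View pics/scene0.png

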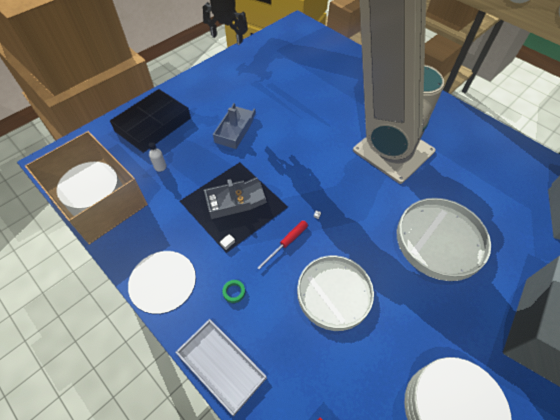

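View pics/top0.png

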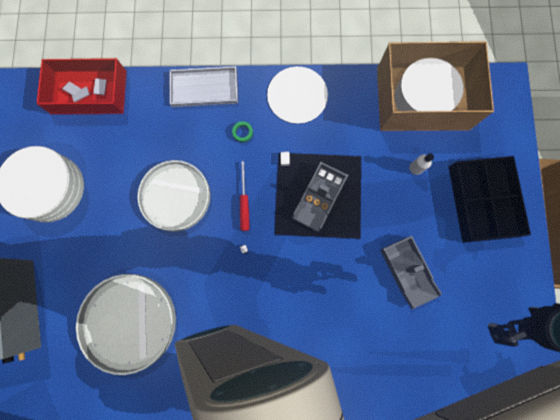

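Scene: the cup look-alikes are at top pixels (321,196), on the mat with brass and blocks, and (411,270), to the right. The task asks for the leftmost, so I take the mat one. Housing look-alikes are (174,196), small, (126,322), large, plus the disc at (297,95) and the stack at (38,183). I take (174,196). Next: refine the poses from depth, check with one crop, and plan the IK.

```bash
cat >> h.py <<'E'
def Rcup(yaw,th):  # cup orientation: yaw, then lip (-x) lowered by th  (about cup y)
    return R.from_euler('z',yaw)*R.from_euler('y',-th)
F=R.from_euler('x',np.pi)  # tool (z down) in cup frame
F2=R.from_euler('z',np.pi)*F
def tcp_from_O(O,Rc,f,zg=.086,xg=0.):
    return np.array(O)+Rc.apply([xg,0,zg+.155]), (Rc*f).as_rotvec()
def O_from_lip(L,Rc): return np.array(L)-Rc.apply([-.097,0,.021])
E
python3 - <<'E'
from h import *
im,d=snap('top','cup1.png',(262,140,372,250),5)
P=cloud('top',d)
sel=(d>0)&(abs(P[...,0]-.54)<.13)&(abs(P[...,1]+.215)<.13)
t=P[sel&(P[...,2]>.08)&(P[...,2]<.12)]; print('tab',len(t),t.mean(0).round(4),t.min(0).round(3),t.max(0).round(3))
w=P[sel&(P[...,2]>.028)&(P[...,2]<.06)&(np.hypot(P[...,0]-.53,P[...,1]+.21)<.11)]
print('walls',len(w),cv2.minAreaRect((w[:,:2]*1000).astype(np.float32)))
h=P[(d>0)&(np.hypot(P[...,0]-.534,P[...,1]-.192)<.13)&(P[...,2]>.02)&(P[...,2]<.045)]
print('housing',len(h),cv2.minEnclosingCircle((h[:,:2]*1000).astype(np.float32)))
gl=[(b['confidence'],ray('top',b['position'],0).round(3)) for q in ['screwdriver','glue','terminal'] for b in ctrl.spot_point(q,'top')];print(gl)
print(ctrl.get_state()['eef_rot'],ctrl.get_state()['clock'])
H=np.array([.534,.192])
for yd in range(-180,180,15):
  y=np.radians(yd)
  for nm,f in (('F',F),('F2',F2)):
    ok=[]
    for td in (0,20,40,50,60,70):
      Rc=Rcup(y,np.radians(td)); L=np.r_[H+.03*np.array([np.cos(y),np.sin(y)]),.055 if td>10 else .12]
      p,r=tcp_from_O(O_from_lip(L,Rc),Rc,f); q=ctrl.solve_ik(p,r); ok.append(q is not None)
    if sum(ok)>=5: print(yd,nm,ok,np.round(q,2) if q is not None else None)
E
```

```text
tab 65 [ 0.535  -0.2192  0.099 ] [ 0.526 -0.231  0.081] [ 0.546 -0.207  0.106]
walls 400 ((529.1893920898438, -216.1742401123047), (83.86767578125, 173.95635986328125), 62.20196533203125)
housing 427 ((536.0078735351562, 193.64085388183594), 100.33417510986328)
[(0.71, array([ 0.535, -0.004,  0.   ])), (0.86, array([ 0.618, -0.497,  0.   ])), (0.36, array([ 0.596, -0.244, -0.   ])), (0.43, array([ 0.393, -0.008,  0.   ]))]
[-1.35962433  0.93711925 -0.93718076] 1.1
-150 F2 [True, True, True, True, True, True] [ 0.46  0.7  -0.38 -1.08 -1.5  -1.22]
-135 F2 [True, True, True, True, True, True] [ 0.5   0.67 -0.46 -1.13 -1.29 -1.22]
-120 F2 [True, True, True, True, True, True] [ 0.54  0.64 -0.55 -1.19 -1.06 -1.22]
-105 F2 [True, True, True, True, True, True] [ 0.56  0.6  -0.65 -1.25 -0.82 -1.22]
-90 F2 [True, True, True, True, True, True] [ 0.56  0.56 -0.76 -1.32 -0.56 -1.22]
-75 F2 [True, True, True, True, True, True] [ 0.53  0.53 -0.86 -1.39 -0.27 -1.22]
-60 F2 [True, True, True, True, True, True] [ 0.47  0.51 -0.95 -1.46  0.05 -1.22]
-45 F2 [True, True, True, True, True, True] [ 0.38  0
[... 265 characters left out ...]
  1.22]
45 F [True, True, True, True, True, True] [ 0.3   0.5  -1.06 -1.56 -1.08  1.22]
60 F [True, True, True, True, True, False] None
75 F [True, True, True, True, True, True] [ 0.05  0.5  -1.06 -1.55 -0.31  1.22]
90 F [True, True, True, True, True, True] [-0.04  0.5  -1.   -1.51  0.04  1.22]
105 F [True, True, True, True, True, True] [-0.09  0.52 -0.92 -1.44  0.35  1.22]
120 F [True, True, True, True, True, True] [-0.11  0.54 -0.82 -1.37  0.63  1.22]
135 F [True, True, True, True, True, True] [-0.1   0.58 -0.72 -1.3   0.89  1.22]
150 F [True, True, True, True, True, True] [-0.08  0.61 -0.61 -1.23  1.12  1.22]
165 F [True, True, True, True, True, True] [-0.04  0.65 -0.52 -1.17  1.35  1.22]
```

View pics/cup1.png

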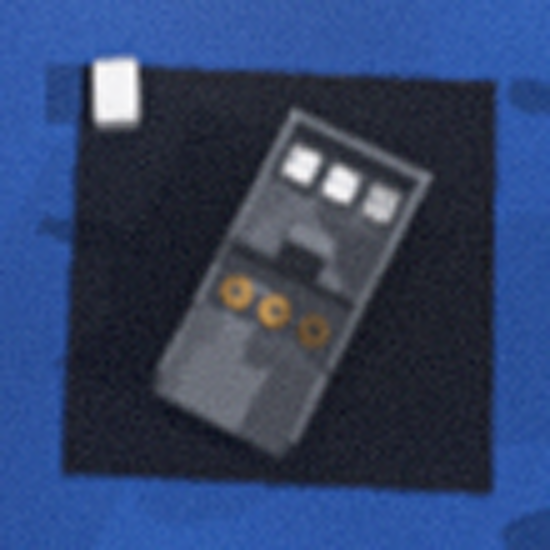

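Confirmed: the cup on the mat holds three brass spacers (crop pixels 237–313, ~310) and three white blocks (~300–380, ~185). Its lip points to the lower left. Now I'll check joint continuity for the grasp and the tilt.

```bash
python3 - <<'E'
from h import *
O=[.537,-.220,.003]; y0=np.radians(-27.8)
for nm,f in (('F',F),('F2',F2)):
  for dz in (0,.15):
    p,r=tcp_from_O(np.array(O)+[0,0,dz],Rcup(y0,0),f); print('grasp',nm,dz,np.round(ctrl.solve_ik(p,r),2) if ctrl.solve_ik(p,r) is not None else None)
H=np.array([.536,.1936])
for yd in (-60,-45,-28,-10,5,20,90,-135,-90):
  y=np.radians(yd)
  for nm,f in (('F',F),('F2',F2)):
    print(yd,nm)
    for td in (0,20,40,60):
      Rc=Rcup(y,np.radians(td)); L=np.r_[H+.03*np.array([np.cos(y),np.sin(y)]),.055 if td>10 else .12]
      p,r=tcp_from_O(O_from_lip(L,Rc),Rc,f); q=ctrl.solve_ik(p,r); print('   ',td,np.round(q,2) if q is not None else None)
E
```

```text
grasp F 0 None
grasp F 0.15 None
grasp F2 0 None
grasp F2 0.15 None
-60 F
    0 None
    20 None
    40 None
    60 None
-60 F2
    0 [-0.08  0.26 -0.8  -1.06  0.6   0.  ]
    20 [ 0.07  0.33 -0.89 -1.21  0.46 -0.35]
    40 [ 0.24  0.33 -0.93 -1.26  0.29 -0.7 ]
    60 [ 0.4   0.43 -0.95 -1.38  0.12 -1.05]
-45 F
    0 None
    20 None
    40 None
    60 None
-45 F2
    0 [-0.08  0.31 -0.71 -1.02  0.87  0.  ]
    20 [ 0.03  0.35 -0.84 -1.19  0.76 -0.35]
    40 [ 0.17  0.33 -0.93 -1.26  0.62 -0.7 ]
    60 [ 0.31  0.42 -1.   -1.42  0.47 -1.05]
-28 F
    0 None
    20 None
    40 None
    60 None
-28 F2
    0 [-0.06  0.38 -0.6  -0.98  1.14  0.  ]
    20 [ 0.01  0.39 -0.77 -1.15  1.08 -0.35]
    40 [ 0.09  0.34 -0.9  -1.25  0.99 -0.7 ]
    60 [ 0.2   0.41 -1.02 -1.43  0.88 -1.05]
-10 F
    0 None
    20 None
    40 None
    60 None
-10 F2
    0 [-0.01  0.44 -0.49 -0.93  1.41  0.  ]
    20 [ 0.01  0.43 -0.68 -1.11  1.39 -0.35]
    40 [ 0.04  0.37 -0.85 -1.22  1.36 -0.7 ]
    60 [ 0.08  0.41 -1.   -1.42  1.32 -1.05]
5 F
    0 None
    20 None
    40 None
    60 [ 0.5   0.67 -0.35  2.12 -1.16
[... 280 characters left out ...]
3  0.29 -0.74 -1.04 -0.53  0.  ]
    20 [ 0.39  0.34 -0.86 -1.2  -0.39  0.35]
    40 [ 0.21  0.33 -0.93 -1.26 -0.21  0.7 ]
    60 [ 0.04  0.42 -0.98 -1.41 -0.04  1.05]
90 F2
    0 None
    20 None
    40 None
    60 None
-135 F
    0 None
    20 None
    40 None
    60 None
-135 F2
    0 [ 0.32  0.13 -0.98 -1.11 -1.1   0.  ]
    20 [ 0.39  0.35 -0.85 -1.19 -1.18 -0.35]
    40 [ 0.45  0.45 -0.68 -1.13 -1.24 -0.7 ]
    60 [ 0.49  0.6  -0.52 -1.12 -1.27 -1.05]
-90 F
    0 None
    20 None
    40 None
    60 None
-90 F2
    0 [ 0.01  0.15 -0.95 -1.11 -0.01  0.  ]
    20 [ 0.19  0.3  -0.94 -1.24 -0.19 -0.35]
    40 [ 0.37  0.36 -0.87 -1.23 -0.37 -0.7 ]
    60 [ 0.51  0.49 -0.79 -1.28 -0.51 -1.05]
```

The "None" results show my mistake: the tool's approach axis is y ("y points along the fingers"), not z. Fixing the frame.

```bash
sed -i "s/^F=.*/F=R.from_euler('x',-np.pi\/2)  # tool (y=approach) in cup frame/" h.py
python3 - <<'E'
from h import *
s=ctrl.get_state(); print(R.from_rotvec(s['eef_rot']).as_matrix().round(2).tolist())
O=[.537,-.220,.003]; y0=np.radians(-27.8)
for nm,f in (('F',F),('F2',F2)):
  for dz in (0,.15):
    p,r=tcp_from_O(np.array(O)+[0,0,dz],Rcup(y0,0),f); q=ctrl.solve_ik(p,r); print('grasp',nm,dz,np.round(q,2) if q is not None else None)
H=np.array([.536,.1936])
for yd in (-100,-60,-28,0,20,50,90,120):
  y=np.radians(yd)
  for nm,f in (('F',F),('F2',F2)):
    print(yd,nm)
    for td in (0,20,45,60):
      Rc=Rcup(y,np.radians(td)); L=np.r_[H+.03*np.array([np.cos(y),np.sin(y)]),.055 if td>10 else .12]
      p,r=tcp_from_O(O_from_lip(L,Rc),Rc,f); q=ctrl.solve_ik(p,r); print('   ',td,np.round(q,2) if q is not None else None)
E
```

```text
[[0.36, 0.0, 0.93], [-0.93, -0.0, 0.36], [0.0, -1.0, 0.0]]
grasp F 0 [-0.5   0.33 -0.32  0.92  0.    1.56]
grasp F 0.15 [-0.5   0.2  -0.14  1.22  0.    1.56]
grasp F2 0 [-0.5   0.33 -0.32  0.92  0.   -1.59]
grasp F2 0.15 [-0.5   0.2  -0.14  1.22  0.   -1.59]
-100 F
    0 [ 0.01  0.13 -0.35  1.09  0.   -2.96]
    20 [ 0.22  0.29 -0.27  1.15 -0.32 -2.72]
    45 [ 0.44  0.53 -0.04  1.52 -0.62 -2.36]
    60 [ 0.52  0.72  0.12  1.81 -0.73 -2.11]
-100 F2
    0 [ 0.01  0.13 -0.35  1.09  0.    0.18]
    20 [ 0.22  0.29 -0.27  1.15 -0.32  0.42]
    45 [ 0.44  0.53 -0.04  1.52 -0.62  0.78]
    60 [ 0.52  0.72  0.12  1.81 -0.73  1.03]
-60 F
    0 [ 0.03  0.28 -0.16  1.13  0.    2.65]
    20 [ 0.22  0.25 -0.32  0.89 -0.33  2.82]
    45 [ 0.48  0.29 -0.37  0.87 -0.78  3.08]
    60 [ 0.61  0.41 -0.35  0.97 -1.04 -2.97]
-60 F2
    0 [ 0.03  0.28 -0.16  1.13  0.   -0.49]
    20 [ 0.22  0.25 -0.32  0.89 -0.33 -0.32]
    45 [ 0.48  0.29 -0.37  0.87 -0.78 -0.06]
    60 [ 0.61  0.41 -0.35  0.97 -1.04  0.17]
-28 F
    0 [ 0.11  0.38 -0.03  1.17  0.    2.17]
    20 [ 0.23  0.23 -0.35  0.72 -0.23  2.26]
  
[... 1400 characters left out ...]
    0.44]
    20 [ 0.24  0.26 -0.31  0.91  0.34  0.26]
    45 [-0.02  0.27 -0.41  0.92  0.79 -0.03]
    60 [-0.16  0.37 -0.4   1.06  1.03 -0.31]
90 F2
    0 [ 0.44  0.31 -0.11  1.14  0.   -2.71]
    20 [ 0.24  0.26 -0.31  0.91  0.34 -2.88]
    45 [-0.02  0.27 -0.41  0.92  0.79  3.11]
    60 [-0.16  0.37 -0.4   1.06  1.03  2.83]
120 F
    0 [ 0.46  0.21 -0.26  1.11  0.   -0.07]
    20 [ 0.24  0.28 -0.28  1.11  0.33 -0.3 ]
    45 [ 0.01  0.46 -0.15  1.42  0.66 -0.67]
    60 [-0.09  0.62 -0.05  1.68  0.79 -0.95]
120 F2
    0 [ 0.46  0.21 -0.26  1.11  0.    3.07]
    20 [ 0.24  0.28 -0.28  1.11  0.33  2.84]
    45 [ 0.01  0.46 -0.15  1.42  0.66  2.47]
    60 [-0.09  0.62 -0.05  1.68  0.79  2.19]
```

```bash
python3 - <<'E'
from h import *
O=np.array([.537,-.220,.003]); y0=np.radians(-27.8); Rc=Rcup(y0,0)
p,r=tcp_from_O(O,Rc,F2)
ctrl.move_ptp(p+[0,0,.15],r)
print(ctrl.move_linear(p,feed=.1,stop_force=10)); 
s=ctrl.get_state(); f0=np.array(s['wrist_force']); print(s['clock'],s['tool_pos'],f0.round(2))
snap('scene','grasp.png',(170,110,310,250),4)
ctrl.move_gripper(0.); s=ctrl.get_state(); print(s['gripper_width'],np.round(s['wrist_force'],2),np.round(s['wrist_torque'],2),s['clock'])
E
```

```text
False
5.3333 [ 0.53739129 -0.22021277  0.24476691] [-0.3   0.21  0.86]
0.1272848075015551 [ 0.3  -0.63 -1.54] [-0.05 -0.09  0.02] 6.05
```

View pics/grasp.png

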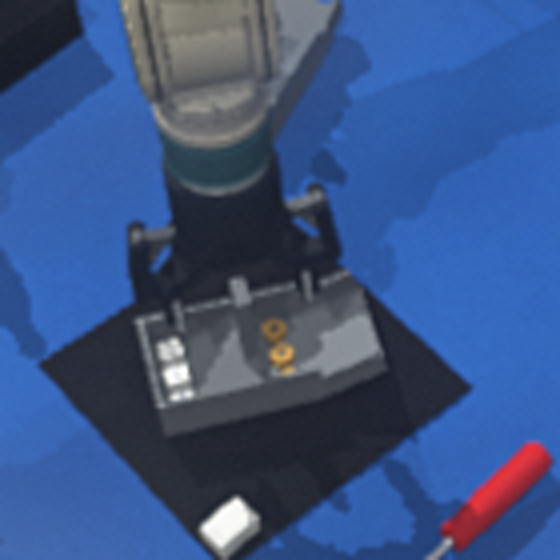

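The picture shows the open fingers on either side of the tab (crop 240,290) and clear of the contents. The grip is holding at 10.8 mm. Lifting and carrying.

```bash
cat >> h.py <<'E'
H=np.array([.536,.1936]); YP=np.radians(-75); DX=np.array([np.cos(YP),np.sin(YP)])
def pour_pose(td,lz,off=.03):
    Rc=Rcup(YP,np.radians(td)); return tcp_from_O(O_from_lip(np.r_[H+off*DX,lz],Rc),Rc,F2)
E
python3 - <<'E'
from h import *
s=ctrl.get_state(); p=np.array(s['tool_pos'])
ctrl.move_linear(p+[0,0,.03],feed=.05)
ctrl.sleep(.3); s=ctrl.get_state(); print(s['gripper_width'],np.round(s['wrist_force'],2),np.round(s['wrist_torque'],2))
ctrl.move_linear(p+[0,0,.12],feed=.12)
a,r=pour_pose(0,.14); ctrl.move_linear(a,feed=.14,rot=r)
for td,lz in ((12,.11),(25,.06)):
    a,r=pour_pose(td,lz); ctrl.move_linear(a,feed=.07,rot=r)
ctrl.sleep(.3); s=ctrl.get_state(); print(s['clock'],s['gripper_width'],np.round(s['wrist_force'],3),np.round(s['wrist_torque'],3),np.round(s['joint_positions'],2))
a,_=snap('scene');b,_=snap('top')
c=np.vstack([cv2.resize(a[170:350,240:440],None,fx=3,fy=3)[:300*2],])
t=cv2.resize(b[120:300,100:300],None,fx=3,fy=3)
out=np.hstack([cv2.resize(a[190:350,230:400],(400,376)),cv2.resize(b[130:290,110:280],(400,376))])
cv2.imwrite('pics/pour25.png',out[:,:,::-1])
E
```

```text
0.13047259215224902 [ 0.04  0.67 -2.06] [ 0.05  0.06 -0.  ]
12.5667 0.1335142720977659 [ 0.598  0.255 -2.089] [ 0.708  0.221 -0.02 ] [ 0.28  0.27 -0.29  1.02 -0.44  0.02]
```

View pics/pour25.png

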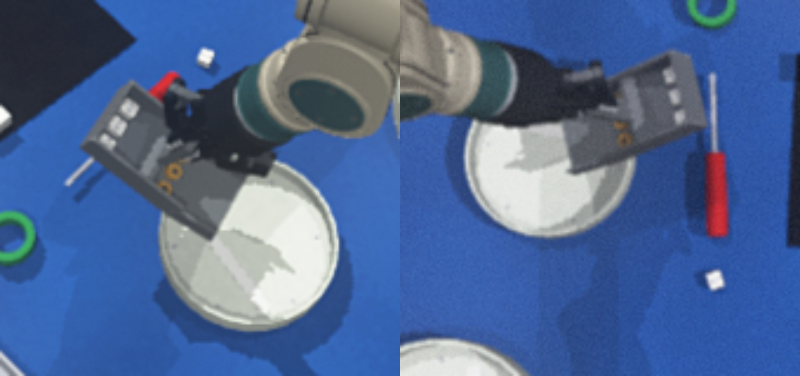

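The scene camera (left) sees the bays and the dish well. The spacers are at (170,175) in the crop, the blocks at (120,120), and the lip is over the dish at (215,235). Tipping in small steps with automatic watching.

```bash
cat >> h.py <<'E'
def watch(td,lz):
    im,d=ctrl.snapshot('scene'); P=cloud('scene',d)
    hsv=cv2.cvtColor(im,cv2.COLOR_RGB2HSV); h,s,v=[hsv[...,i].astype(int) for i in range(3)]
    Rc=Rcup(YP,np.radians(td)); O=O_from_lip(np.r_[H+.03*DX,lz],Rc)
    C=Rc.inv().apply((P-O).reshape(-1,3)).reshape(P.shape)
    near=(d>0)&(np.hypot(P[...,0]-H[0],P[...,1]-H[1])<.22)
    br=near&(h>=8)&(h<=28)&(s>110)&(v>60)
    inc=(C[...,0]>-.10)&(C[...,0]<.08)&(abs(C[...,1])<.05)&(C[...,2]>-.01)&(C[...,2]<.06)
    bi=br&inc; bo=br&~inc&(np.hypot(P[...,0]-H[0],P[...,1]-H[1])<.1)
    n,_,st,_=cv2.connectedComponentsWithStats(bo.astype(np.uint8))
    wh=inc&near&(s<50)&(v>165)&(C[...,0]>-.01)
    xs=np.sort(C[bi][:,0]); xw=C[wh][:,0]
    return dict(nin=int(bi.sum()),xin=np.round(np.percentile(xs,[0,50,100]),3).tolist() if len(xs) else None,
      out=st[1:,4].tolist(),nw=int(wh.sum()),xw=np.round(np.percentile(xw,[2,50,98]),3).tolist() if len(xw) else None),im
def step(td,lz,wait=.25):
    a,r=pour_pose(td,lz); ctrl.move_linear(a,feed=.03,rot=r); ctrl.sleep(wait)
    w,im=watch(td,lz); s=ctrl.get_state()
    print(td,round(s['clock'],1),w,'T',np.round(np.linalg.norm(s['wrist_torque']),3),'Fz',round(s['wrist_force'][2],2)); return w,im
E
python3 - <<'E'
from h import *
print(watch(25,.06)[0])
for td in (28,31,33,35,36.5,38,39,40,41):
    w,im=step(td,.055)
    if w['out'] : break
cv2.imwrite('pics/t1.png',cv2.resize(im[190:350,230:400],(510,480))[:,:,::-1])
E
```

```text
{'nin': 32, 'xin': [-0.031, -0.023, -0.015], 'out': [], 'nw': 81, 'xw': [0.05, 0.058, 0.065]}
28 13.6 {'nin': 33, 'xin': [-0.031, -0.023, -0.016], 'out': [], 'nw': 84, 'xw': [0.047, 0.056, 0.063]} T 0.859 Fz -2.32
31 14.5 {'nin': 40, 'xin': [-0.041, -0.034, -0.026], 'out': [], 'nw': 84, 'xw': [0.043, 0.052, 0.059]} T 0.848 Fz -1.82
33 15.2 {'nin': 36, 'xin': [-0.041, -0.033, -0.027], 'out': [], 'nw': 85, 'xw': [0.043, 0.052, 0.059]} T 0.912 Fz -2.04
35 16.0 {'nin': 33, 'xin': [-0.04, -0.033, -0.027], 'out': [], 'nw': 78, 'xw': [0.044, 0.052, 0.059]} T 0.949 Fz -2.91
36.5 16.6 {'nin': 28, 'xin': [-0.041, -0.032, -0.027], 'out': [], 'nw': 72, 'xw': [0.044, 0.052, 0.059]} T 1.019 Fz -2.7
38 17.3 {'nin': 27, 'xin': [-0.04, -0.031, -0.027], 'out': [], 'nw': 74, 'xw': [0.043, 0.051, 0.06]} T 1.039 Fz -2.33
39 17.9 {'nin': 28, 'xin': [-0.042, -0.031, -0.027], 'out': [], 'nw': 77, 'xw': [0.043, 0.051, 0.059]} T 1.068 Fz -2.65
40 18.5 {'nin': 29, 'xin': [-0.04, -0.032, -0.026], 'out': [], 'nw': 77, 'xw': [0.025, 0.051, 0.059]} T 1.115 Fz -2.45
41 19.1 {'nin': 27, 'xin': [-0.04, -0.03, -0.026], 'out': [], 'nw': 86, 'xw': [0.041, 0.051, 0.077]} T 1.111 Fz -2.33
```

View pics/t1.png

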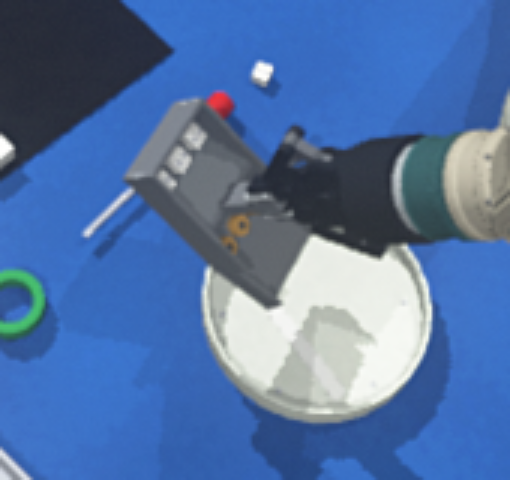

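At 41° the spacers rest at the foot of the ramp (crop 235,230) and the blocks are still deep in their bay (185,155). Continuing.

```bash
python3 - <<'E'
from h import *
for td in np.arange(42,58,1.):
    w,im=step(td,.055,.2)
    if w['out'] or w['nin']<12 or (w['xin'] and w['xin'][0]<-.05) or (w['xw'] and w['xw'][1]<.045): break
for i in range(3):
    ctrl.sleep(.3); w,im=watch(td,.055); print(w)
cv2.imwrite('pics/t2.png',cv2.resize(im[190:350,230:400],(510,480))[:,:,::-1])
E
```

```text
42.0 19.6 {'nin': 33, 'xin': [-0.04, -0.032, -0.026], 'out': [], 'nw': 91, 'xw': [0.035, 0.051, 0.076]} T 1.142 Fz -2.67
43.0 20.1 {'nin': 27, 'xin': [-0.04, -0.031, -0.027], 'out': [], 'nw': 92, 'xw': [0.042, 0.051, 0.077]} T 1.111 Fz -3.23
44.0 20.7 {'nin': 28, 'xin': [-0.047, -0.035, -0.028], 'out': [], 'nw': 82, 'xw': [0.028, 0.051, 0.078]} T 1.132 Fz -2.23
45.0 21.2 {'nin': 42, 'xin': [-0.059, -0.051, -0.044], 'out': [], 'nw': 82, 'xw': [0.043, 0.052, 0.078]} T 1.186 Fz -2.34
{'nin': 42, 'xin': [-0.06, -0.051, -0.046], 'out': [], 'nw': 78, 'xw': [0.043, 0.052, 0.077]}
{'nin': 43, 'xin': [-0.061, -0.052, -0.046], 'out': [], 'nw': 84, 'xw': [0.043, 0.052, 0.077]}
{'nin': 41, 'xin': [-0.06, -0.052, -0.044], 'out': [], 'nw': 81, 'xw': [0.028, 0.052, 0.077]}
```

View pics/t2.png

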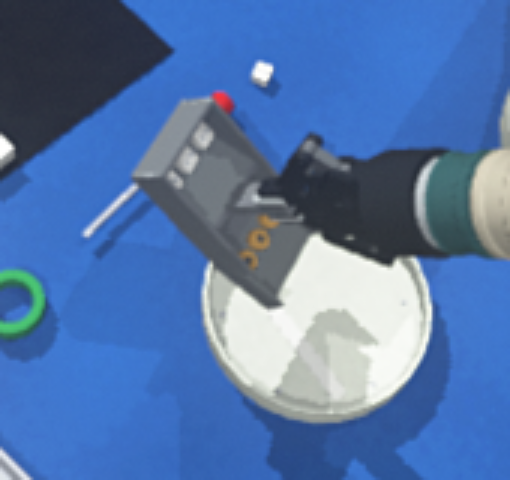

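All three spacers have moved up onto the ramp (crop 245–265, 220–260), and the blocks are unmoved. Next, half-degree to one-degree steps until the bay is empty.

```bash
python3 - <<'E'
from h import *
td=45.
while td<52:
    td+=.7; w,im=step(td,.055,.3)
    if w['out'] or w['nin']<34:
        ctrl.sleep(.5); w,im=watch(td,.055); print('  ',w)
    if w['nin']<5 or (w['xw'] and w['xw'][1]<.046): break
cv2.imwrite('pics/t3.png',cv2.resize(im[190:350,230:400],(510,480))[:,:,::-1]); print(td)
E
```

```text
45.7 22.9 {'nin': 45, 'xin': [-0.06, -0.052, -0.047], 'out': [], 'nw': 84, 'xw': [0.03, 0.051, 0.078]} T 1.175 Fz -2.42
46.400000000000006 23.5 {'nin': 41, 'xin': [-0.063, -0.054, -0.048], 'out': [], 'nw': 80, 'xw': [0.043, 0.052, 0.077]} T 1.179 Fz -2.19
47.10000000000001 24.1 {'nin': 42, 'xin': [-0.067, -0.057, -0.049], 'out': [], 'nw': 69, 'xw': [0.006, 0.049, 0.077]} T 1.261 Fz -2.04
47.80000000000001 24.7 {'nin': 49, 'xin': [-0.074, -0.062, -0.056], 'out': [], 'nw': 57, 'xw': [0.01, 0.049, 0.077]} T 1.252 Fz -1.68
48.500000000000014 25.3 {'nin': 67, 'xin': [-0.084, -0.074, -0.068], 'out': [], 'nw': 78, 'xw': [0.026, 0.053, 0.078]} T 1.278 Fz -3.17
49.20000000000002 25.9 {'nin': 0, 'xin': None, 'out': [21, 21, 19], 'nw': 62, 'xw': [0.005, 0.05, 0.078]} T 1.165 Fz -1.77
   {'nin': 0, 'xin': None, 'out': [24, 21, 18], 'nw': 76, 'xw': [0.006, 0.051, 0.078]}
49.20000000000002
```

View pics/t3.png

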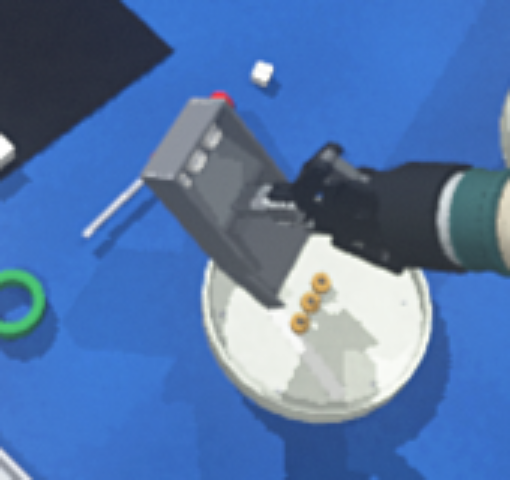

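All three spacers lie in the dish (crop 300–320, 280–325), the pour bay is empty and the blocks are in place. Returning.

```bash
python3 - <<'E'
from h import *
for td,lz in ((37,.07),(25,.09),(12,.12),(0,.145)):
    a,r=pour_pose(td,lz); ctrl.move_linear(a,feed=.07,rot=r)
O=np.array([.537,-.220,.003]); Rc=Rcup(np.radians(-27.8),0); p,r=tcp_from_O(O,Rc,F2); p[2]=.24477
ctrl.move_linear(p+[0,0,.12],feed=.14,rot=r)
ctrl.move_linear(p+[0,0,.02],feed=.08)
ctrl.sleep(.2); snap('scene','place.png',(170,110,310,250),4)
hit=ctrl.move_linear(p+[0,0,-.003],feed=.015,stop_force=5)
s=ctrl.get_state(); print(hit,s['clock'],np.round(s['tool_pos'],4),np.round(s['wrist_force'],2),np.round(s['wrist_torque'],2))
E
```

```text
True 35.3583 [ 0.537  -0.22    0.2438] [-0.11  0.47  4.58] [ 0.04  0.11 -0.01]
```

View pics/place.png

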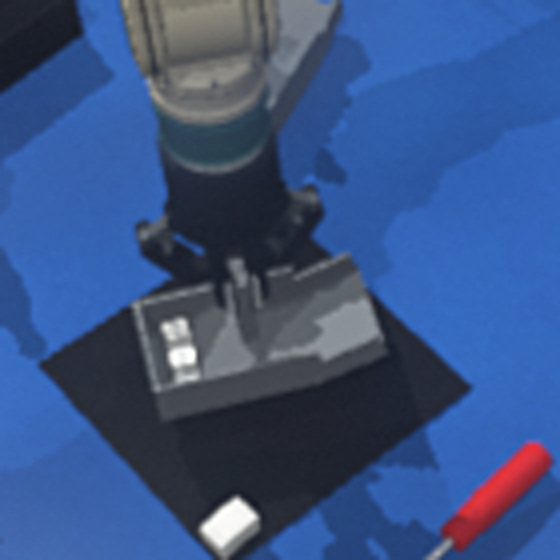

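The cup was upright just above the mat with its blocks in the deep bay. It touched down at the expected height, so I'll release, back off and check.

```bash
python3 - <<'E'
from h import *
ctrl.move_gripper(1.0); ctrl.sleep(.2)
p=np.array(ctrl.get_state()['tool_pos'])
ctrl.move_linear(p+[0,0,.16],feed=.1)
s=ctrl.get_state(); print(s['clock'],s['gripper_width'],np.round(s['wrist_force'],2))
q=list(s['joint_positions']); q[0]-=.6; ctrl.set_joints(q); ctrl.sleep(.5)
a,_=snap('scene'); b,d=snap('top')
P=cloud('top',d); sel=(d>0)&(np.hypot(P[...,0]-.53,P[...,1]+.21)<.12)
t=P[sel&(P[...,2]>.085)&(P[...,2]<.12)]; w=P[sel&(P[...,2]>.028)&(P[...,2]<.06)]
print('tab',t.mean(0).round(4),cv2.minAreaRect((w[:,:2]*1000).astype(np.float32)))
h=P[(d>0)&(np.hypot(P[...,0]-.536,P[...,1]-.193)<.13)&(P[...,2]>.02)&(P[...,2]<.045)]
print('housing',cv2.minEnclosingCircle((h[:,:2]*1000).astype(np.float32)))
out=np.hstack([cv2.resize(a[150:350,170:390],(400,364)),cv2.resize(b[130:260,120:380],(400,200),interpolation=3) if 0 else cv2.resize(b[110:290,110:380],(400,267)).copy() if 0 else cv2.resize(b[100:280,130:370],(400,364))])
cv2.imwrite('pics/end.png',out[:,:,::-1]); print(ctrl.get_state()['clock'])
E
```

```text
38.0167 0.9982756830454489 [ 0.01 -0.01 -0.17]
tab [ 0.5342 -0.219   0.0998] ((527.9154663085938, -215.4232940673828), (84.07748413085938, 173.60646057128906), 62.18967819213867)
housing ((536.188232421875, 193.67486572265625), 100.67112731933594)
39.9083
```

View pics/end.png

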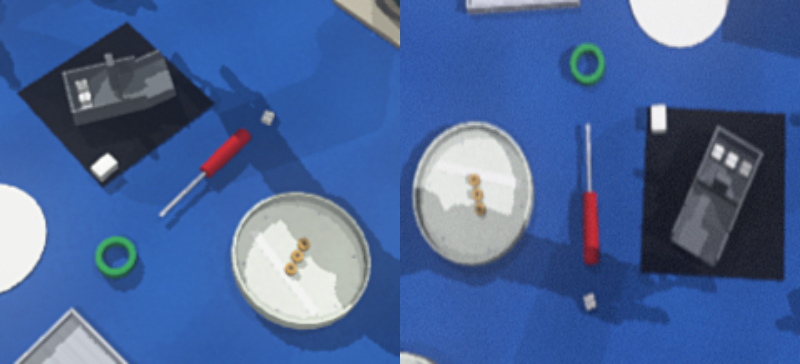

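The final picture shows the three spacers in the dish (left 290–305, 245–270), the three blocks in the deep bay (right 715–745, 150–170), the cup upright on the mat and the bystanders in place.

```bash
python3 -c "
from cell import ctrl; ctrl.close_job()"
```

```text
the job is handed in; nothing more can be done
```

The job is done and handed in at about 40 s of the 69 s allowed. I lifted the cup by its tab and held its lip about 55 mm above the bench, over the smaller housing. I then tipped it in small steps until all three spacers slid out at about 49°. The cup went back on its mat with a soft touch-down (stopped at 5 N) and was released.

**Last checks:**
- **Spacers and blocks:** the final pictures show all three spacers near the middle of the housing and all three blocks in the deep bay.
- **Cup:** it stands upright about 1 mm from where it started. The gripper is open and clear of everything.
- **Housing and bystanders:** the housing moved less than 1 mm. The driver, screwdriver, tape and stray terminal block look unmoved in the pictures. The glue bottle was outside the final crop, but the arm never worked near it.

**Disagreements:** the edges of the block tracking were noisy at high tilt because of stray bright pixels. Its median stayed steady and the pictures confirmed the blocks had not moved up the ramp. At first I took the wrong tool axis as the approach direction, but the arm-reach check showed it before anything moved.

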